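# Index the filter wheel to its empty cell and take the picture

### The job

On the inspection camera stand, flick the filter wheel round by the tabs on its edge with a fingertip, click by click and in either direction, until its one empty opening has clicked home under the lens. Then take the picture: press the white button of the shutter pad all the way down where the pad lies and let it come up. Go gently, keep off the filters and the camera, pick nothing up, and leave the pad and all the other things on the bench where they are.

Things in the scene. Friction and masses are not known exactly. Their poses are not given: they have to be found in the camera images.
- stand: the fixed inspection stand: aluminium base 190 x 150 x 15 mm, a steel post 25 mm thick at its back (310 mm high), sample stage (29 mm high), a fork that carries the wheel, the camera. Origin: centre of the base's underside, on the bench. x runs from the wheel (front, robot's side) back to the post, z up; may be yawed. Free space in front of and beside the wheel.
- wheel_axle (a point): on the filter wheel's axle, half-way up the wheel (111 mm above the bench), axes as the stand's. Wheel: black level disc 12 mm thick, rim radius 42 mm, six round cells (19 mm, centres 30 mm from the axle, 60 degrees apart) and between them six round-ended finger tabs, 14 mm wide, that stand out from the rim to 56 mm from the axle. Five cells hold filters, one is empty.
- wheel_front (a point): point at the very front of the wheel, 56 mm in front of the axle (reach of the tabs), 111 mm above the bench; does not turn. When the wheel rests in a click a cell is here, with a tab 30 degrees on either side. Below it is free down to the 15 mm base; under the wheel the fork's end (80 to 90 mm high) stays within 20 mm in front of the axle, 28 mm to its sides, a brass plunger to 54 mm.
- wheel (a joint): wheel angle, rad, counter-clockwise from above, endless: direction of the empty cell from the stand's x axis, so 0 (or a multiple of 2 pi) is under the lens. A sprung click stop holds it at each multiple of pi/3; some 3 N along the rim on a tab moves it, and 10 degrees past half-way it springs to the next click, or does so when the finger that blocks a tab goes away.
- empty_cell (a point): centre of the wheel's empty cell, level with the wheel's top; turns with the wheel.
- lens_axis (a point): the place under the lens: on the lens axis, level with the wheel's top, 30 mm behind the axle. The empty cell belongs here.
- filters: the five steel-faced filters in the wheel, set 3 mm below its top, not to be touched; origin on the axle at the wheel's underside (105 mm above the bench), turns with the wheel, x points to the empty cell.
- camera: camera and lens over the wheel, fixed to the post, not to be touched: lens 32 mm across, from 144 mm above the bench, then a body 38 x 38 mm up to 257 mm; origin on the lens axis at bench height.
- pad: the shutter pad, loose on the bench: grey box 58 x 84 x 23 mm with rubber underside, 0.3 kg, lying to the right or to the left of the stand; origin: centre of its underside, long side along its y.
- shutter_top (a point): centre of the top of the pad's round white button (27 mm across, 31 mm above the bench when up).
- shutter (a joint): how far the button is pressed, 0 (up) to 0.005 m (all the way down); springs back; all the way down takes 4 N.
- mouse: white computer mouse, 110 x 60 x 31 mm, loose, on the other side of the stand from the pad; origin: centre of its underside.
- spare_ring: empty black filter ring, 32 mm across, 10 mm high, loose on the bench in front of the stand; origin: centre of its underside.
- slide_case: black slide case with a clear lid, 70 x 95 x 31 mm, loose; origin: centre of its underside.
- driver: screwdriver 170 mm long, lying loose; origin: its underside near the middle.
- jar: amber jar, 58 mm across, 95 mm high, loose, behind the stand; origin: centre of its underside.
- tip_rack: white pipette tip rack, 85 x 122 x 55 mm, loose, behind the stand; origin: centre of its underside.
- dishes: stack of three clear dishes, 90 mm across, 45 mm high, loose; origin: centre of their underside.
Things that resemble listed ones, but are neither listed nor needed, are in the scene too. What is shaped like the pad but purple or turquoise is not meant.

How it is judged:
By the outcome, as a careful person would: the job done as asked, in the order asked, and still so for the second after the job is handed in, with the robot touching nothing.
It also fails if it takes over 64 s, if anything falls off the work surface, if the arm or the gripper's body presses on something with over 40 N, if the wrist force passes 120 N, or if a joint passes its speed limit or range.

### The arm

A 7-joint arm with a two-finger parallel gripper is mounted at the origin on the work surface. World frame = base frame: x ahead of the robot, y to its left, z up, the work surface at z = 0. Lengths are in m, angles in rad, forces in N, time in s.
With the tool pointing down it reaches from about 0.4 to 0.9 m from the base axis. Payload 5.6 kg.
Tool frame: the origin (TCP) lies between the finger pads; the fingertips stand 25 mm ahead of it and the grasp point (between the pads) lies 6 mm ahead of it; y points along the fingers, x is the direction in which the jaws open and shut, and the axes are right-handed (so a half turn about y gives the same grasp; the last joint's range is limited). The gripper opens to 92 mm and grips with 3 to 60 N. Pads are 20 mm wide; open, the fingers measure 128 mm over their backs; the gripper's body (75 mm by 189 mm) begins 69 mm behind the grasp point.
Start: joints at [-1.217, 0.468, -0.012, 1.603, 0.006, 1.071, -0.056], TCP at [0.251, 0.599, 0.24] pointing down, gripper open.
Joint ranges: [-2.53, 2.53], [-0.31, 2.02], [-1.57, 1.55], [0.28, 2.44], [-1.29, 4.43], [0.15, 1.84], [-2.92, 2.92]. Speed limits (rad/s): [2.57, 2.57, 3.14, 3.14, 3.14, 3.14, 3.14].

### API

Orientations are given as [roll, pitch, yaw] about the fixed x, y, z axes, in that order (R = Rz(yaw) Ry(pitch) Rx(roll)).
In Python, from workcell import telemetry, imaging, workorder gives the robot as it stands.
- The arm moves only by the tool servo_tool, never from a script. Its argument "increments" is text: rows parted by semicolons, each of 7 numbers parted by spaces: the turn, a rotation vector about the tool's x, y, z in degrees, then the shift along the tool's x, y, z in m, then the closure, from 0 (fully open) to 1 (shut). A call has 1 to 12 rows; each row is the pose to reach, as a shift and turn from the pose commanded when the call began, along the tool's axes at that moment; what a row does not reach only later rows make up. A row lasts 1/10 s, in which the tool goes at most 50 mm and 8.59 degrees, less where a joint would pass 70% of its speed; a pose out of reach is approached as far as the arm can. A call with a gripper value outside its range is refused whole. The fingers move at their own pace and stop on an object; the grip force is fixed at half the most. Time passes only in rows, so rows that repeat a pose let the fingers close. It gives the time, the measured TCP pose, the force and the opening at its end, in the units of the state.
- telemetry.observe(): the state, without advancing time (a new reading comes with each control period).
- imaging.get_image(name): name is "scene" or "top"; returns the picture (400x640x3 uint8, red, green, blue); there is no depth.
- imaging.camera_model(name): a dict with "intrinsics" (3x3 intrinsics, pixels), "cam_to_world" (4x4, takes a point from camera to world coordinates). Camera axes: x right, y up, looking along -z (the intrinsics and any distortion apply to the point x, -y, -z); pixel columns grow to the right and rows downward; lengths in m; the calibration is good to about 2 mm. A picture is of the moment at which its call begins. camera_model takes no time and is no camera call.
- workorder.job_done(): hands the job in, once; it reports no verdict.
The state is a dict: "time": time; "joint_pos": joint angles; "qvel": joint speeds; "effort": joint torques, N m; "ee_pos": TCP position; "eef_rot": TCP orientation; "ft_force": force on the tool from outside, world axes, zero at the start; "wrist_torque": the same for the moment, N m; "grip_width": finger opening in m.
Only numpy, scipy, OpenCV 4.12 (cv2) and the standard library are available. Lean on these libraries where they do the work, as an engineer would, in place of code of your own. Each camera call takes 0.05 s, during which the arm holds its last target. There are 200 camera calls.

## Working session

There is one attempt and no reset: what is moved stays moved. The work goes in short steps, Python scripts to look and compute and a tool call to move; the robot and the scene stay as the last step left them, time stands still between calls to the robot, and variables do not carry over. Pictures are saved under pics/ and viewed, about 8 in all and at most 12, crops included, and the job is handed in when it is done.

Besides the shell and the picture viewer there is one more tool, called after "Call:" as a command line: name --argument value ..., lists and objects as JSON in quotes. servo_tool: Moves the arm, as the interface text tells. Its arguments: {"type":"object","properties":{"increments":{"type":"string"}},"required":["increments"]}

```bash
mkdir -p pics; python3 - <<'E'
from workcell import telemetry, imaging
import cv2,numpy as np
print(telemetry.observe())
for n in("scene","top"):
    im=imaging.get_image(n); cv2.imwrite(f"pics/{n}0.png",im[:,:,::-1]); m=imaging.camera_model(n); print(n,m)
E
```

```text
{'time': 0.0, 'joint_pos': array([-1.21701883,  0.4683745 , -0.01157629,  1.60359554,  0.00603985,
        1.07142772, -0.05632732]), 'qvel': array([ 0.00015354,  0.00029451, -0.00062188,  0.00022638,  0.00094081,
       -0.00108605, -0.00057498]), 'effort': array([-3.29267295e-04, -5.20570385e+01, -1.25322104e-02, -2.43740559e+01,
       -5.66947879e-02,  1.73197570e-02,  1.56722299e-04]), 'ee_pos': array([0.25107142, 0.59897257, 0.23865369]), 'eef_rot': array([-1.57096719,  0.00176382,  1.17392267]), 'ft_force': array([-0.5986802 ,  0.07032776, -0.1476944 ]), 'wrist_torque': array([0.02997641, 0.00312934, 0.03208566]), 'grip_width': 0.09159855558602123}
scene {'intrinsics': array([[420.4502664 ,   0.        , 315.91277485],
       [  0.        , 420.4502664 , 188.31485261],
       [  0.        ,   0.        ,   1.        ]]), 'cam_to_world': array([[-0.97237443, -0.20137249,  0.11805541,  0.66202689],
       [ 0.23341402, -0.83356049,  0.50069432,  0.52441414],
       [-0.00241974,  0.51441815,  0.85753607,  0.89602051],
       [ 0.        ,  0.        ,  0.        ,  1.        ]])}
top {'intrinsics': array([[406.56068673,   0.        , 308.97650987],
       [  0.        , 406.56068673, 196.76557559],
       [  0.        ,   0.        ,   1.        ]]), 'cam_to_world': array([[-2.12722990e-03,  9.96679696e-01, -8.13944586e-02,
         4.34978860e-01],
       [-9.99814917e-01, -5.63447536e-04,  1.92305409e-02,
         8.58578979e-02],
       [ 1.91208281e-02,  8.14203017e-02,  9.96496427e-01,
         1.28298392e+00],
       [ 0.00000000e+00,  0.00000000e+00,  0.00000000e+00,
         1.00000000e+00]])}
```

View pics/scene0.png

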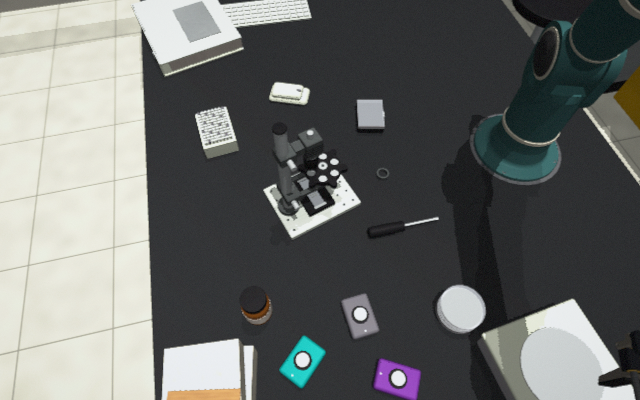

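View pics/top0.png

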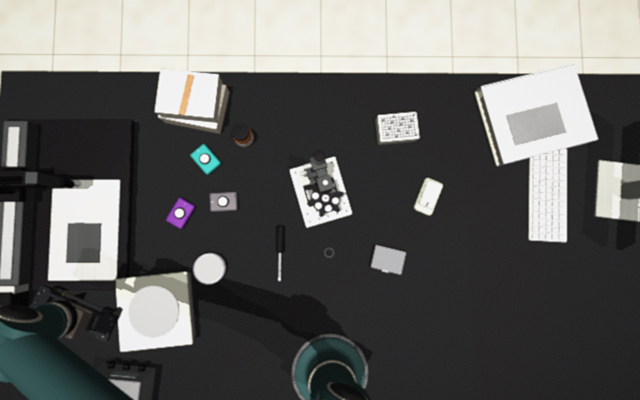

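Scene: stand at about (320,190) top / (312,185) scene; grey pad at (223,202) top / (360,316) scene, left of the stand. Next, close-up crops and first ray casts.

```bash
cat > h.py <<'E'
import numpy as np,cv2
from workcell import telemetry, imaging
def ray(n,u,v):
    m=imaging.camera_model(n);K=m["intrinsics"];T=m["cam_to_world"]
    d=np.array([(u-K[0,2])/K[0,0],-(v-K[1,2])/K[1,1],-1.]);return T[:3,3],T[:3,:3]@d
def cast(n,u,v,z):
    o,d=ray(n,u,v);return o+d*(z-o[2])/d[2]
def proj(n,p):
    m=imaging.camera_model(n);K=m["intrinsics"];T=m["cam_to_world"]
    q=T[:3,:3].T@(np.array(p)-T[:3,3]);return np.array([K[0,2]+K[0,0]*q[0]/-q[2],K[1,2]-K[1,1]*q[1]/-q[2]])
def snap(n,name):
    im=np.ascontiguousarray(imaging.get_image(n)[:,:,::-1]);cv2.imwrite(f"pics/{name}.png",im);return im
def crop(im,x,y,w,h,s): return cv2.resize(im[y:y+h,x:x+w],None,fx=s,fy=s,interpolation=cv2.INTER_CUBIC)
E
python3 - <<'E'
from h import *
s=cv2.imread("pics/scene0.png");t=cv2.imread("pics/top0.png")
cv2.imwrite("pics/c0.png",np.hstack([crop(t,284,145,75,90,5.3333),crop(s,255,120,110,132,3.6364)]))
def blobs(im,n,x,y,w,h,z,lo,hi,amin,sat=40):
    hsv=cv2.cvtColor(im,cv2.COLOR_BGR2HSV);m=cv2.inRange(hsv,(0,0,lo),(179,sat,hi));k=np.zeros_like(m);k[y:y+h,x:x+w]=m[y:y+h,x:x+w]
    for c in cv2.findContours(k,cv2.RETR_EXTERNAL,cv2.CHAIN_APPROX_NONE)[0]:
        if cv2.contourArea(c)>amin:
            r=cv2.minAreaRect(cv2.convexHull(c));b=cv2.boxPoints(r)
            P=[cast(n,*p,z) for p in b]
            print(n,np.round(r[0],1),"ctr",np.round(np.mean(P,0),4),"sides",[round(float(np.linalg.norm(P[i]-P[i-1])),3) for i in(1,2)],"dirs",[round(float(np.degrees(np.arctan2(*(P[i]-P[i-1])[[1,0]]))),1) for i in (1,2)])
print("button");blobs(t,"top",200,185,45,35,.031,180,255,20);blobs(s,"scene",335,285,50,60,.031,180,255,20)
print("pad");blobs(t,"top",200,180,45,40,.023,70,255,100);blobs(s,"scene",330,280,60,70,.023,70,255,100)
print("base");blobs(t,"top",280,140,80,95,.015,150,255,300);blobs(s,"scene",250,150,120,100,.015,150,255,300)
E
```

```text
button
top [222.5 201. ] ctr [0.5243 0.3277 0.031 ] sides [0.024, 0.024] dirs [-44.4, -134.8]
scene [360. 314.] ctr [0.5253 0.3302 0.031 ] sides [0.025, 0.024] dirs [166.5, 73.0]
pad
top [222.9 201.4] ctr [0.5237 0.3279 0.023 ] sides [0.084, 0.058] dirs [-86.4, -175.7]
scene [359.8 315.4] ctr [0.5252 0.3301 0.023 ] sides [0.059, 0.084] dirs [-175.2, 91.4]
base
top [320.3 191.4] ctr [0.5559 0.0258 0.015 ] sides [0.153, 0.192] dirs [-73.3, -164.0]
scene [311.7 196. ] ctr [0.5536 0.0251 0.015 ] sides [0.21, 0.158] dirs [-161.6, 98.1]
```

View pics/c0.png

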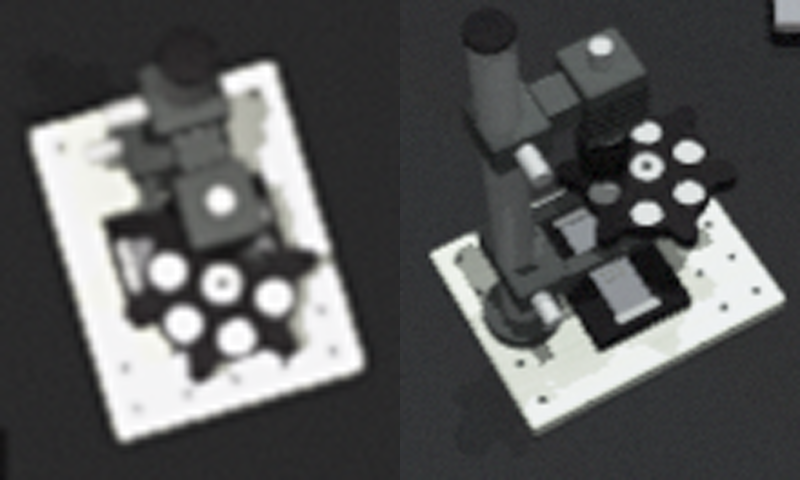

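```bash
python3 - <<'E'
from h import *
s=cv2.imread("pics/scene0.png");t=cv2.imread("pics/top0.png")
G={"top":[(284+a/5.3333,145+b/5.3333) for a,b in [(222,284),(236,337),(183,325),(274,297),(168,271)]],
"scene":[(255+(a-400)/3.6364,120+b/3.6364) for a,b in [(646,166),(688,152),(688,192),(647,132),(647,213)]]}
C={}
for n,L in G.items():
    im=s if n=="scene" else t; P=[]
    g=im.min(2).astype(float)
    for i,(u,v) in enumerate(L):
        x,y=int(round(u)),int(round(v));r=4
        w=np.clip(g[y-r:y+r+1,x-r:x+r+1]-90,0,None);yy,xx=np.mgrid[y-r:y+r+1,x-r:x+r+1]
        P.append(cast(n,(w*xx).sum()/w.sum(),(w*yy).sum()/w.sum(),.117 if i==0 else .114))
    P=np.array(P);C[n]=P
    print(n,"axle",P[0].round(4));d=P[1:]-P[0]
    mid=(P[3]+P[2]*0)
    print(" filt r",np.linalg.norm(d[:,:2],axis=1).round(4),"ang",np.degrees(np.arctan2(d[:,1],d[:,0])).round(1))
ax=np.array([*( (C["top"][0]+C["scene"][0])/2)[:2],.114]);yaw=np.radians(16.4)
for n,im in(("top",t),("scene",s)):
    for k in range(6):
        a=yaw+k*np.pi/3;p=proj(n,ax+.03*np.array([np.cos(a),np.sin(a),0]));x,y=p.round().astype(int)
        print(n,k*60,p.round(1),im[y-1:y+2,x-1:x+2].mean((0,1)).round())
g=lambda c:np.clip(255*(c/255.)**.45,0,255).astype(np.uint8)
cv2.imwrite("pics/c1.png",g(np.hstack([crop(t,300,170,50,50,8),crop(s,290,140,60,60,400/60)])))
E
```

```text
top axle [0.5273 0.017  0.117 ]
 filt r [0.0319 0.0316 0.0304 0.0299] ang [-163.3  136.5 -104.3   76.1]
scene axle [0.5265 0.0151 0.117 ]
 filt r [0.0287 0.0306 0.0277 0.0321] ang [-166.6  132.6 -104.    75.6]
top 0 [322.4 188.1] [104. 106. 104.]
top 60 [315.2 195.6] [250. 249. 249.]
top 120 [318.2 205.5] [250. 249. 249.]
top 180 [328.3 208. ] [250. 249. 249.]
top 240 [335.5 200.4] [249. 249. 249.]
top 300 [332.5 190.5] [90. 90. 90.]
scene 0 [310.8 172.2] [113. 114. 111.]
scene 60 [322.5 177.9] [226. 227. 224.]
scene 120 [334.2 172.2] [227. 227. 223.]
scene 180 [333.9 161. ] [226. 226. 223.]
scene 240 [322.4 155.6] [225. 226. 222.]
scene 300 [310.9 161. ] [19. 18. 19.]
```

View pics/c1.png

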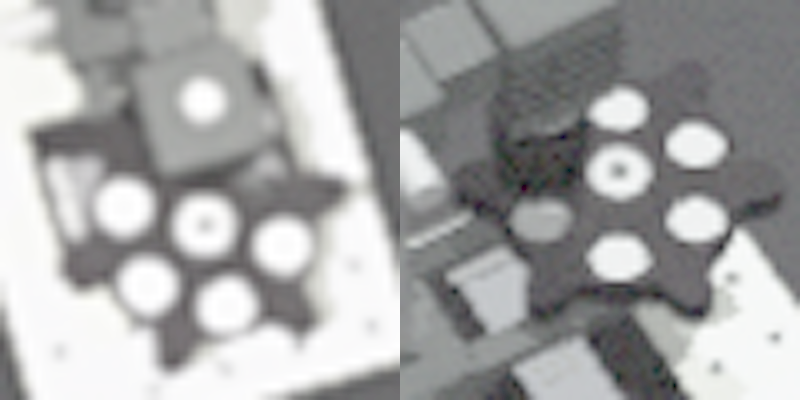

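The back cell is a filter in the lens's shade (scene (311,172), a full grey disc). The cell at −60° is dark in scene (311,161) and shows shaded base in top (332,190), so it's most likely the empty one. One click counter-clockwise is needed: I'll push the front-left tab to the right with the inner face of the left finger.

```bash
cat >> h.py <<'E'
from scipy.spatial.transform import Rotation as Ro
AX=np.array([.527,.016]);YAW=np.radians(16.2)
def S(x,y,z):
    c,s=np.cos(YAW),np.sin(YAW);return np.array([AX[0]+c*x-s*y,AX[1]+s*x+c*y,z])
def shifts(*T):
    o=telemetry.observe();R=Ro.from_euler("xyz",o["eef_rot"]).as_matrix()
    print("t",o["time"],"tcp",o["ee_pos"].round(4),"rot",np.degrees(o["eef_rot"]).round(2),"F",o["ft_force"].round(2),"w",round(o["grip_width"],4))
    d=o["ee_pos"][:2]-AX;c,s=np.cos(YAW),np.sin(YAW);print("stand xy",np.round([c*d[0]+s*d[1],-s*d[0]+c*d[1]],4))
    for t in T: print(np.round(t,4),"-> shift",(R.T@(t-o["ee_pos"])).round(4))
E
python3 -c "
from h import *
shifts(S(-.11,-.004,.24))"
```

```text
t 0.1 tcp [0.2511 0.599  0.2387] rot [-9.001e+01  9.000e-02  6.726e+01] F [ 0.94 -0.21 -0.32] w 0.0919
stand xy [-0.1023  0.6368]
[ 0.4225 -0.0185  0.24  ] -> shift [-5.033e-01 -4.000e-04 -3.968e-01]
```

Call:
servo_tool --increments "0 -10 0 -0.249 0 -0.309 0; 0 -20 0 -0.249 0 -0.309 0; 0 -30 0 -0.249 0 -0.309 0; 0 -39 0 -0.249 0 -0.309 0; 0 -39 0 -0.249 0 -0.309 0; 0 -39 0 -0.249 0 -0.309 0; 0 -39 0 -0.249 0 -0.309 0; 0 -39 0 -0.249 0 -0.309 0; 0 -39 0 -0.249 0 -0.309 0; 0 -39 0 -0.503 0 -0.397 0; 0 -39 0 -0.503 0 -0.397 0; 0 -39 0 -0.503 0 -0.397 0"

```text
time: 1.3
ee_pos: [0.4298, 0.0997, 0.2394]
eef_rot: [-1.57, -0.0, 1.856]
ft_force: [1.2, 0.2, 0.3]
grip_width: 0.0917
```

```bash
python3 -c "
from h import *
shifts(S(-.11,-.004,.24))"
```

```text
t 1.3 tcp [0.4298 0.0997 0.2394] rot [-8.9980e+01 -1.0000e-02  1.0635e+02] F [1.18 0.17 0.28] w 0.0917
stand xy [-0.07    0.1075]
[ 0.4225 -0.0185  0.24  ] -> shift [-0.1114 -0.0007  0.0403]
```

Call:
servo_tool --increments "0 0 0 -0.050 0 0.020 0; 0 0 0 -0.090 0 0.040 0; 0 0 0 -0.111 0 0.040 0; 0 0 0 -0.111 0.03 0.040 0; 0 0 0 -0.111 0.06 0.040 0; 0 0 0 -0.111 0.09 0.040 0; 0 0 0 -0.111 0.117 0.040 0; 0 0 0 -0.111 0.117 0.040 0; 0 0 0 -0.111 0.117 0.040 0; 0 0 0 -0.111 0.117 0.040 0"

```text
time: 2.3
ee_pos: [0.4242, -0.0168, 0.1238]
eef_rot: [-1.573, 0.0, 1.855]
ft_force: [0.7, 0.6, 0.2]
grip_width: 0.0922
```

```bash
python3 -c "
from h import *
shifts(S(-.048,-.002,.123),S(-.048,-.014,.123),S(-.056,-.058,.123))
s=snap('scene','s1');t=snap('top','t1')
cv2.imwrite('pics/c2.png',np.hstack([crop(t,275,150,100,100,4),crop(s,290,110,100,100,4)]))"
```

```text
t 2.3 tcp [ 0.4242 -0.0168  0.1238] rot [-9.0130e+01  2.0000e-02  1.0628e+02] F [0.72 0.61 0.21] w 0.0922
stand xy [-0.1079 -0.0028]
[0.4815 0.0007 0.123 ] -> shift [ 0.0007  0.0009 -0.0599]
[ 0.4848 -0.0108  0.123 ] -> shift [-0.0113  0.0009 -0.0599]
[ 0.4894 -0.0553  0.123 ] -> shift [-0.0553  0.0009 -0.0518]
```

View pics/c2.png

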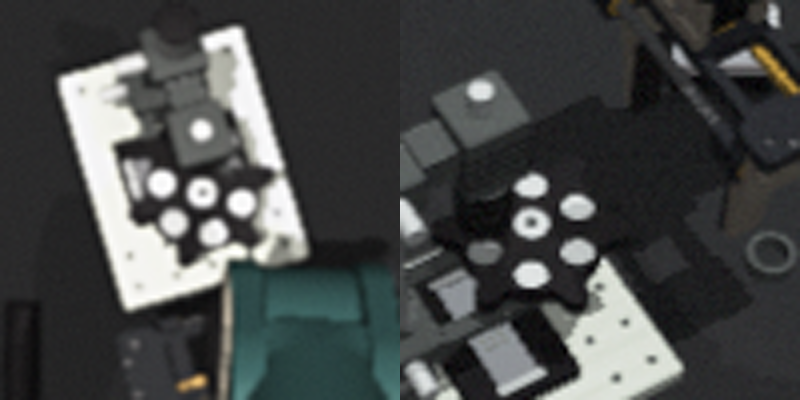

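The picture shows the wheel unchanged. The left finger is at about (750,200) of the scene half, in front of the wheel and level with it. Moving in.

Call:
servo_tool --increments "0 0 0 0.002 0.001 -0.01 0; 0 0 0 0.002 0.001 -0.02 0; 0 0 0 0.002 0.001 -0.03 0; 0 0 0 0.002 0.001 -0.04 0; 0 0 0 0.002 0.001 -0.05 0; 0 0 0 0.002 0.001 -0.06 0; 0 0 0 0.002 0.001 -0.06 0; 0 0 0 0.002 0.001 -0.06 0"

```text
time: 3.2
ee_pos: [0.48, 0.0016, 0.1213]
eef_rot: [-1.57, -0.0, 1.855]
ft_force: [-0.2, 0.3, 0.3]
grip_width: 0.092
```

```bash
python3 -c "
from h import *
shifts(S(-.048,-.014,.123),S(-.056,-.030,.123),S(-.056,-.058,.123))
s=snap('scene','s2')
cv2.imwrite('pics/c3.png',crop(s,280,120,100,75,8))"
```

```text
t 3.2 tcp [0.48   0.0016 0.1213] rot [-89.96  -0.   106.26] F [-0.18  0.26  0.26] w 0.092
stand xy [-0.0491 -0.0007]
[ 0.4848 -0.0108  0.123 ] -> shift [-0.0133 -0.0017 -0.0011]
[ 0.4816 -0.0284  0.123 ] -> shift [-0.0293 -0.0016  0.0069]
[ 0.4894 -0.0553  0.123 ] -> shift [-0.0573 -0.0017  0.007 ]
```

View pics/c3.png

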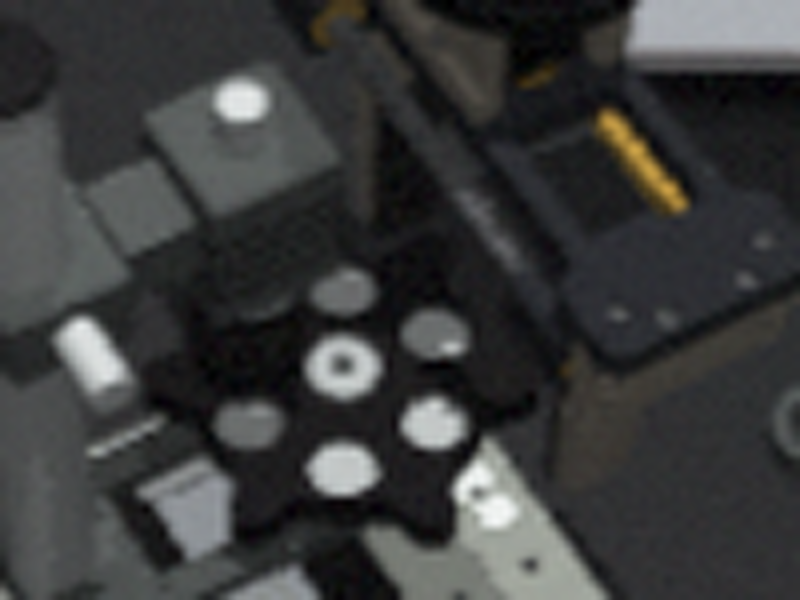

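The finger (bottom at about (580,480)) is beside the front-left tab ((520,400)), nothing touching. Checking where the finger is expected to project.

```bash
python3 -c "
from h import *
f=lambda p:((proj('scene',p)-[280,120])*8).round()
for q in [(-.039,.046,.096),(-.059,.046,.096),(-.039,.064,.096),(-.059,.064,.096)]: print('finger',q,f(S(*q)))
a=np.radians(150);print('tab end',f(S(.056*np.cos(a),.056*np.sin(a),.117)),'bottom',f(S(.056*np.cos(a),.056*np.sin(a),.105)))
a=np.radians(90);print('tab90',f(S(.056*np.cos(a),.056*np.sin(a),.117)))"
```

```text
finger (-0.039, 0.046, 0.096) [541. 469.]
finger (-0.059, 0.046, 0.096) [601. 439.]
finger (-0.039, 0.064, 0.096) [575. 516.]
finger (-0.059, 0.064, 0.096) [635. 486.]
tab end [540. 367.] bottom [537. 391.]
tab90 [443. 515.]
```

Call:
servo_tool --increments "0 0 0 -0.004 -0.001 0 0; 0 0 0 -0.008 -0.001 0 0; 0 0 0 -0.012 -0.001 0.001 0; 0 0 0 -0.016 -0.001 0.002 0; 0 0 0 -0.020 -0.001 0.004 0; 0 0 0 -0.024 -0.001 0.005 0; 0 0 0 -0.028 -0.001 0.006 0; 0 0 0 -0.028 -0.001 0.006 0"

```text
time: 4.05
ee_pos: [0.4813, -0.0273, 0.1223]
eef_rot: [-1.569, -0.001, 1.854]
ft_force: [-3.3, 1.5, 0.1]
grip_width: 0.0922
```

```bash
python3 -c "
from h import *
shifts(S(-.056,-.060,.123))
s=snap('scene','s3')
cv2.imwrite('pics/c4.png',crop(s,280,120,100,75,8))"
```

```text
t 4.05 tcp [ 0.4813 -0.0273  0.1223] rot [-8.9900e+01 -3.0000e-02  1.0623e+02] F [-3.28  1.49  0.11] w 0.0922
stand xy [-0.056  -0.0288]
[ 0.49   -0.0572  0.123 ] -> shift [-0.0312 -0.0008  0.    ]
```

View pics/c4.png

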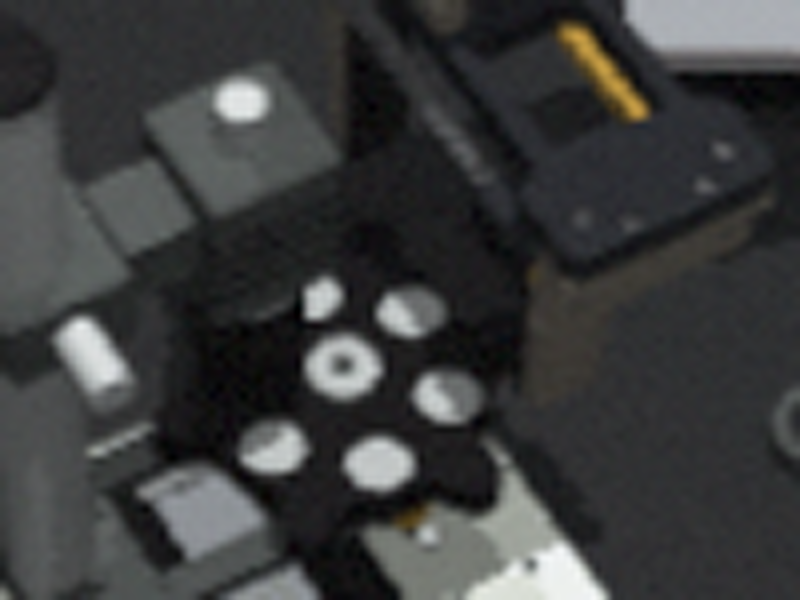

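The wheel has turned about 20° counter-clockwise (back filter now at (275,445), 60° filter at (380,465)), with a force of 3.6 N. Carrying on until it springs.

Call:
servo_tool --increments "0 0 0 -0.004 -0.001 0 0; 0 0 0 -0.008 -0.001 0 0; 0 0 0 -0.012 -0.001 0 0; 0 0 0 -0.016 -0.001 0 0; 0 0 0 -0.020 -0.001 0 0; 0 0 0 -0.024 -0.001 0 0; 0 0 0 -0.028 -0.001 0 0; 0 0 0 -0.031 -0.001 0 0; 0 0 0 -0.031 -0.001 0 0"

```text
time: 5.0
ee_pos: [0.4911, -0.0572, 0.1236]
eef_rot: [-1.571, 0.0, 1.854]
ft_force: [-0.4, 1.3, 0.8]
grip_width: 0.0919
```

```bash
python3 -c "
from h import *
shifts(S(-.12,-.060,.123))
s=snap('scene','s4')
cv2.imwrite('pics/c5.png',crop(s,280,120,100,75,8))"
```

```text
t 5.0 tcp [ 0.4911 -0.0572  0.1236] rot [-9.0010e+01  1.0000e-02  1.0622e+02] F [-0.41  1.3   0.76] w 0.0919
stand xy [-0.0549 -0.0603]
[ 0.4285 -0.0751  0.123 ] -> shift [0.0003 0.0006 0.0651]
```

View pics/c5.png

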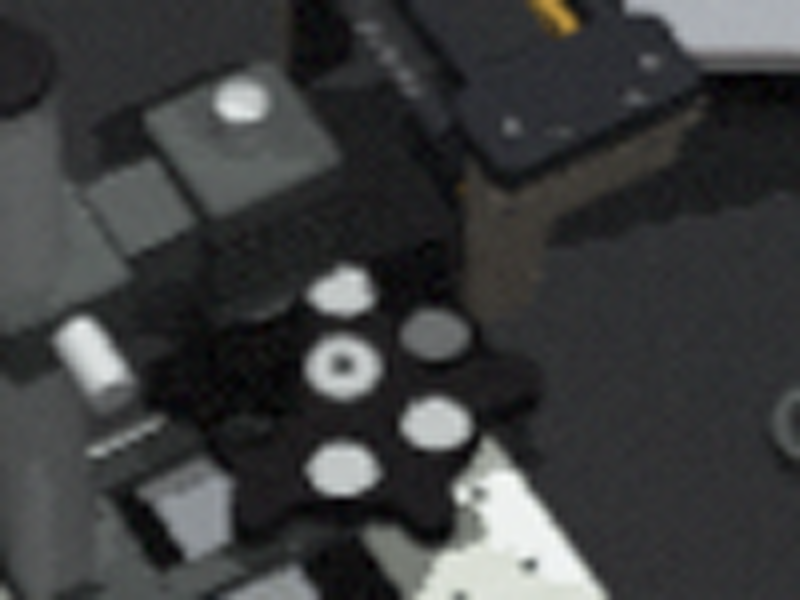

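The empty cell now sits dark at (250,425) under the lens, and the other five read as discs (four bright, one in the arm's shadow), all in click positions. Backing off straight forward and then up.

Call:
servo_tool --increments "0 0 0 0 0 0.01 0; 0 0 0 0 0 0.02 0; 0 0 0 0 0 0.03 0; 0 0 0 0 0 0.045 0; 0 0 0 0 0 0.065 0; 0 0 0 0 0 0.065 0; 0 0 0 0 -0.04 0.065 0.2; 0 0 0 0 -0.08 0.065 0.6; 0 0 0 0 -0.12 0.065 1; 0 0 0 0 -0.12 0.065 1; 0 0 0 0 -0.12 0.065 1"

```text
time: 6.15
ee_pos: [0.4292, -0.0747, 0.2444]
eef_rot: [-1.574, 0.001, 1.855]
ft_force: [-0.5, -0.7, 0.3]
grip_width: 0.0539
```

```bash
python3 -c "
from h import *
shifts([.43,.2,.24],[.525,.329,.2],[.525,.329,.07])"
```

```text
t 6.15 tcp [ 0.4292 -0.0747  0.2444] rot [-9.0160e+01  3.0000e-02  1.0628e+02] F [-0.52 -0.68  0.32] w 0.0539
stand xy [-0.1192 -0.0598]
[0.43 0.2  0.24] -> shift [ 0.2634  0.0044 -0.0777]
[0.525 0.329 0.2  ] -> shift [ 0.3606  0.0447 -0.205 ]
[0.525 0.329 0.07 ] -> shift [ 0.3607  0.1747 -0.2046]
```

Call:
servo_tool --increments "0 0 0 0.04 0 -0.01 1; 0 0 0 0.08 0 -0.02 1; 0 0 0 0.12 0 -0.03 1; 0 0 0 0.16 0 -0.045 1; 0 0 0 0.2 0 -0.06 1; 0 0 0 0.24 0 -0.075 1; 0 0 0 0.263 0 -0.1 1; 0 0 0 0.30 0.02 -0.13 1; 0 0 0 0.33 0.04 -0.16 1; 0 0 0 0.361 0.045 -0.205 1; 0 0 0 0.361 0.045 -0.205 1; 0 0 0 0.361 0.045 -0.205 1"

```text
time: 7.35
ee_pos: [0.5234, 0.3294, 0.1956]
eef_rot: [-1.566, 0.001, 1.856]
ft_force: [-0.4, -1.0, 0.8]
grip_width: 0.0003
```

```bash
python3 -c "
from h import *
shifts([.525,.329,.2],[.525,.329,.07])
t=snap('top','t6');s=snap('scene','s6')
cv2.imwrite('pics/c6.png',np.hstack([crop(t,284,145,75,90,5.3333),crop(s,270,130,80,96,5)]))"
```

```text
t 7.35 tcp [0.5234 0.3294 0.1956] rot [-8.9750e+01  7.0000e-02  1.0634e+02] F [-0.44 -1.03  0.85] w 0.0003
stand xy [0.084  0.3019]
[0.525 0.329 0.2  ] -> shift [-0.0008 -0.0044 -0.0014]
[0.525 0.329 0.07 ] -> shift [-0.0007  0.1256 -0.002 ]
```

View pics/c6.png

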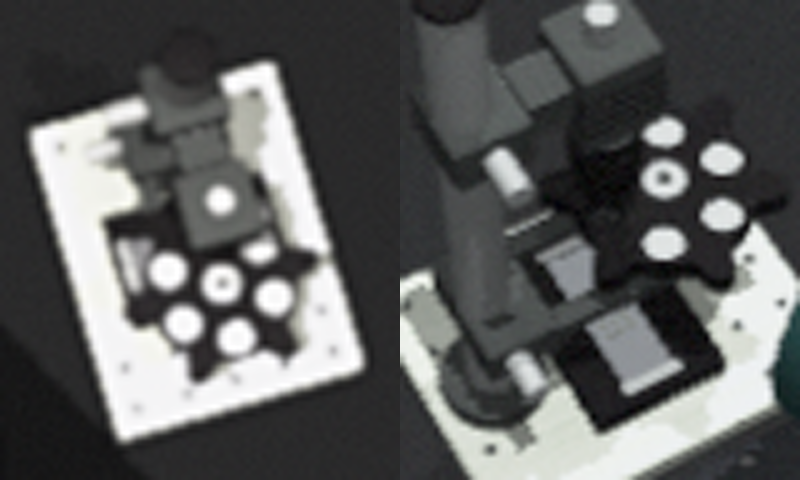

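Five bright filters are visible, including the −60° one at top (262,248), and the cell under the lens is empty (dark at scene (607,215)). The wheel is set. Descending to the button.

Call:
servo_tool --increments "0 0 0 -0.001 0.03 -0.002 1; 0 0 0 -0.001 0.06 -0.002 1; 0 0 0 -0.001 0.09 -0.002 1; 0 0 0 -0.001 0.11 -0.002 1; 0 0 0 -0.001 0.125 -0.002 1; 0 0 0 -0.001 0.125 -0.002 1; 0 0 0 -0.001 0.125 -0.002 1; 0 0 0 -0.001 0.125 -0.002 1"

```text
time: 8.25
ee_pos: [0.5273, 0.329, 0.0751]
eef_rot: [-1.573, -0.001, 1.854]
ft_force: [0.1, 0.2, -0.2]
grip_width: 0.0006
```

```bash
python3 -c "
from h import *
shifts([.525,.329,.056],[.525,.329,.051])
t=snap('top','t7');s=snap('scene','s7')
cv2.imwrite('pics/c7.png',np.hstack([crop(t,190,165,70,70,5.7143),crop(s,325,275,70,70,5.7143)]))"
```

```text
t 8.25 tcp [0.5273 0.329  0.0751] rot [-9.0130e+01 -4.0000e-02  1.0625e+02] F [ 0.05  0.2  -0.22] w 0.0006
stand xy [0.0876 0.3005]
[0.525 0.329 0.056] -> shift [0.0006 0.0191 0.0022]
[0.525 0.329 0.051] -> shift [0.0006 0.0241 0.0022]
```

View pics/c7.png

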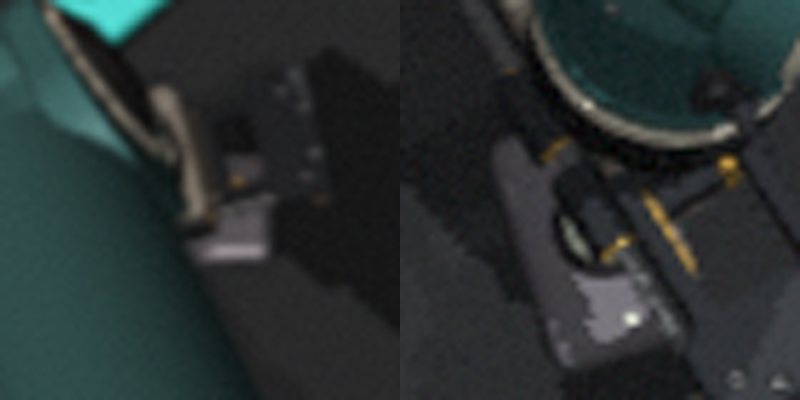

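The fingertips stand over the white button (scene (575,235)). Pressing slowly.

Call:
servo_tool --increments "0 0 0 0 0.008 0.002 1; 0 0 0 0 0.014 0.002 1; 0 0 0 0 0.017 0.002 1; 0 0 0 0 0.019 0.002 1; 0 0 0 0 0.020 0.002 1; 0 0 0 0 0.021 0.002 1; 0 0 0 0 0.022 0.002 1; 0 0 0 0 0.023 0.002 1; 0 0 0 0 0.024 0.002 1; 0 0 0 0 0.024 0.002 1"

```text
time: 9.35
ee_pos: [0.5245, 0.3281, 0.0513]
eef_rot: [-1.57, 0.0, 1.855]
ft_force: [-5.9, -4.0, 15.0]
grip_width: 0.0005
```

```bash
python3 -c "
from h import *
shifts([.525,.329,.050])"
```

```text
t 9.35 tcp [0.5245 0.3281 0.0513] rot [-8.9980e+01  1.0000e-02  1.0626e+02] F [-5.88 -3.96 14.98] w 0.0005
stand xy [0.0846 0.3004]
[0.525 0.329 0.05 ] -> shift [ 0.0007  0.0013 -0.0008]
```

Call:
servo_tool --increments "0 0 0 0 0.0005 0 1; 0 0 0 0 0.0005 0 1"

```text
time: 9.55
ee_pos: [0.5244, 0.3281, 0.0512]
eef_rot: [-1.57, 0.0, 1.855]
ft_force: [-6.4, -3.0, 17.3]
grip_width: 0.0007
```

Call:
servo_tool --increments "0 0 0 0 -0.001 0 1; 0 0 0 0 -0.003 0 1; 0 0 0 0 -0.006 0 1; 0 0 0 0 -0.01 0 1; 0 0 0 0 -0.03 0 1; 0 0 0 0 -0.07 0 1; 0 0 0 0 -0.11 0 1; 0 0 0 0 -0.15 0 1; 0 0 0 0 -0.18 0 1; 0 0 0 0 -0.18 0 1; 0 0 0 0 -0.18 0 1"

```text
time: 10.65
ee_pos: [0.525, 0.3283, 0.2296]
eef_rot: [-1.573, -0.001, 1.855]
ft_force: [-0.8, 0.7, 0.3]
grip_width: 0.0001
```

Call:
servo_tool --increments "0 0 0 -0.02 0 0.04 1; 0 0 0 -0.04 0 0.08 1; 0 0 0 -0.05 0 0.11 1; 0 0 0 -0.05 0 0.13 1; 0 0 0 -0.05 0 0.13 1; 0 0 0 -0.05 0 0.13 1"

```text
time: 11.25
ee_pos: [0.4139, 0.2438, 0.2284]
eef_rot: [-1.57, 0.0, 1.855]
ft_force: [-0.0, 0.5, -0.1]
grip_width: 0.0003
```

```bash
python3 - <<'E'
from h import *
shifts()
t=snap('top','t8');s=snap('scene','s8')
t0=cv2.imread('pics/top0.png');s0=cv2.imread('pics/scene0.png')
for im,n,x,y,w,h in((t0,'top',200,180,45,40),(t,'top',200,180,45,40),(s0,'scene',330,280,60,70),(s,'scene',330,280,60,70)):
    hsv=cv2.cvtColor(im,cv2.COLOR_BGR2HSV)
    for lo,z in((70,.023),(180,.031)):
        m=cv2.inRange(hsv,(0,0,lo),(179,40,255));k=np.zeros_like(m);k[y:y+h,x:x+w]=m[y:y+h,x:x+w]
        c=max(cv2.findContours(k,0,1)[0],key=cv2.contourArea);r=cv2.minAreaRect(c);print(n,lo,np.round(r[0],1),np.round(r[1],1),round(r[2],1),cast(n,*r[0],z).round(4)[:2])
cv2.imwrite('pics/c8.png',np.hstack([crop(t,160,140,200,200,2),crop(s,240,110,160,240,5/3)[:400,:267]]))
E
```

```text
t 11.25 tcp [0.4139 0.2438 0.2284] rot [-8.9970e+01  1.0000e-02  1.0627e+02] F [-0.04  0.52 -0.06] w 0.0003
stand xy [-0.045   0.2503]
top 70 [222.9 201.4] [18.7 27.1] 86.4 [0.5236 0.3279]
top 180 [222.5 201. ] [7.8 7.8] 45.0 [0.5243 0.3277]
top 70 [222.9 201.2] [18.4 27.1] 86.6 [0.5242 0.328 ]
top 180 [222.5 201. ] [7.8 7.8] 45.0 [0.5243 0.3277]
scene 70 [359.8 315.4] [41.7 27.8] 71.6 [0.5253 0.3311]
scene 180 [360. 314.] [12. 12.] 90.0 [0.5254 0.3303]
scene 70 [359.8 315.4] [41.7 27.8] 71.6 [0.5253 0.3311]
scene 180 [360. 314.] [12. 12.] 90.0 [0.5254 0.3303]
```

View pics/c8.png

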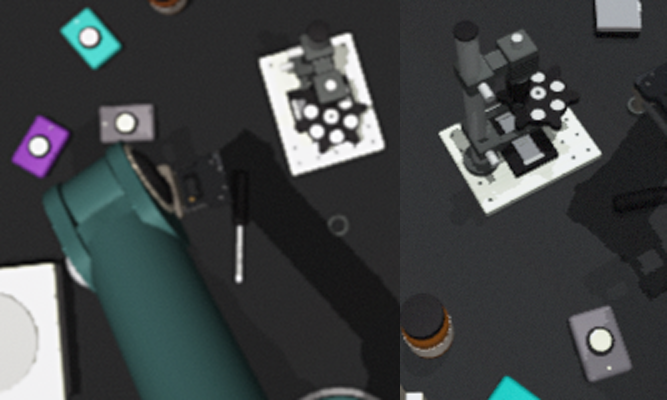

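The pad hasn't moved and its button is up. The wheel still shows five filters with the empty cell under the lens, and the arm is clear of everything. Handing in.

```bash
python3 -c "
from workcell import workorder
print(workorder.job_done())"
```

```text
the job is handed in; nothing more can be done
None
```

The wheel's empty opening is under the lens and the picture has been taken. I handed the job in at about 11.4 s of the 64 s allowed.

- **Wheel:** The empty cell started one click short, at −60°. I pushed the front-left tab with one finger of the open gripper, reading about 3.6 N part-way through the push. The wheel sprang one click counter-clockwise. Afterwards both views showed five bright filters at click positions and a dark, empty cell under the lens.
- **Shutter:** I pressed the button with the closed fingertips until it stopped. The tips were about 26 mm above the bench, which matches full travel, and the vertical force reached 15–17 N, well over the 4 N needed. Then I let it come up.
- **Last checks:** The pad and button were in the same place as at the start to within about half a millimetre. The button matched its released look in both views, the wheel was unchanged, and the arm was clear with no contact force. I only looked over the other bench things in the final picture, which did not take in the tip rack and mouse, without measuring them. The arm did not go near them.
- **Disagreements:** The two cameras differed by 1–3 mm on positions, which is close to the stated calibration. The button press also showed about 7 N of sideways force, but the pad did not slide.

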